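# Take the shelf pile apart

### The arm

A 7-joint arm with a two-finger parallel gripper is mounted at the origin on the work surface. World frame = base frame: x ahead of the robot, y to its left, z up, the work surface at z = 0. Lengths are in m, angles in degrees, forces in N, time in s.
With the tool pointing down it reaches from about 0.35 to 0.775 m from the base axis. Payload 3.1 kg.
Tool frame: the origin (TCP) lies on the centre line of the jaws, within the pads' length; the fingertips stand 17 mm ahead of it and the grasp point (between the pads) lies 2 mm behind it (robot.tip_reach is the distance from the TCP to the fingertips, in m); z points along the fingers, y is the line along which they close (so a half turn about z gives the same grasp; the last joint's range is limited). The gripper opens to 85 mm and grips with 20 to 120 N. Pads are 22 mm wide; open, the fingers measure 114 mm over their backs; the gripper's body (76 mm by 85 mm) begins 54 mm behind the grasp point. The pads swing forward as they close: fully open they stand 13 mm farther back than shut.
Start: joints at [69.632, 17.813, 0.802, 86.603, -0.252, 75.585, -1.558], TCP at [0.17, -0.523, 0.248] pointing down, gripper open.
Joint ranges: [-154.91, 154.91], [-16.99, 109.72], [-72.82, 74.43], [7.12, 147.25], [-82.49, 262.49], [11.32, 116.49], [-174.64, 174.64]. Speed limits (degrees/s): [159.86, 159.86, 180, 180, 180, 180, 180].

### API

Orientations are given as [roll, pitch, yaw] about the fixed x, y, z axes, in that order (R = Rz(yaw) Ry(pitch) Rx(roll)).
In Python, from station import robot, fingers, vision, workorder, recognise gives the robot as it stands. Calls block until the motion is done:
- robot.move_to(position, orientation): joint-space move of the TCP to a pose.
- robot.line_to(position, orientation=None, velocity=0.15, f_stop=None): straight line of the TCP; orientation=None keeps the orientation; velocity is the mean speed in m/s. With f_stop (N) it stops when the force on the tool has changed by that much, and returns True; else False.
- robot.move_j(angles): joint-space move.
- fingers.gripper_to(opening, force=None): opening from 0.0 (shut) to 1.0 (fully open); force is the grip in N (None keeps the last); returns when the fingers have stopped.
- robot.pause(seconds).
- robot.inverse_kinematics(position, orientation): joint angles nearest the present ones, or None.
- vision.grab_frame(name): name is "side" or "top"; returns the picture (384x512x3 uint8, red, green, blue); there is no depth.
- vision.calibration(name): a dict with "mtx" (3x3 intrinsics, pixels), "k1" (the pictures are not rectified: a ray, as slopes to the right and down, at radius r is drawn at 1 + k1 r^2 times it, then the intrinsics apply), "extrinsics" (4x4, takes a point from world to camera coordinates). Camera axes: x right, y up, looking along -z (the intrinsics and any distortion apply to the point x, -y, -z); pixel columns grow to the right and rows downward; lengths in m; the calibration is good to about 2 mm. A picture is of the moment at which its call begins. calibration takes no time and is no camera call.
A pose or a line that the arm cannot do raises robot.PlanningError and nothing moves.
- workorder.close_job(): hands the job in; it is judged then, once.
Trained networks look in the newest picture that a camera, given by its name, has taken for a name from the list of things; names that differ only in an ending like _2 or _b are one class to them, and where a whole thing is asked for, a point or a joint stands for the part that bears it (a point fixed in the world has none). Each returns a list of dicts, best first, with "p" (0 to 1); they miss things now and then, are a little off and sometimes report something else, mostly with a low value. They report only what shows in the picture. A call takes as long as a camera call. They do not tell look-alikes from the thing itself.
- recognise(label, camera): "rect" ([centre column, centre row, width, height] in pixels, round what is visible of it).
Readings, each from a call of its own:
- robot.current_time_s(): time.
- robot.current_joint_positions(): joint angles.
- robot.current_dq(): joint speeds.
- robot.current_joint_torque(): joint torques, N m.
- robot.current_tool_pos(): TCP position.
- robot.current_eef_rot(): TCP orientation.
- robot.current_contact_force(): force on the tool from outside, world axes, zero at the start.
- robot.current_torque(): the same for the moment, N m.
- robot.current_finger_gap(): opening from 0.0 (shut) to 1.0 (fully open).
- robot.current_gripper_force(): force on a finger pad.
Only numpy, scipy, OpenCV 4.12 (cv2) and the standard library are available. Lean on these libraries where they do the work, as an engineer would, in place of code of your own. Each camera call takes 0.05 s, during which the arm holds its last target. There are 200 camera calls.

### The job

Take apart the pile on the silver tin and put everything where it belongs, each upright, level and centred: the red lantern on the dark square wooden mat, the steel lid on the glass teapot with its plug in the mouth, the small saucer on the empty grey felt disc beside its twin, and the long octagonal tin on the cake stand. Set things down gently, without dropping any or tipping any over.

Things in the scene. Friction and masses are not known exactly. Their poses are not given: they have to be found in the camera images.
- lantern: Small square red plastic lantern with clear panes, 32 x 32 mm in plan, straight sides 52 mm high, with a roof and a wire loop to 67 mm (those are only for looks: grip the sides). At the start it stands inside the saucer on the pile. Origin: centre of its underside; z up, x and y square to its sides. About 50 g.
- lid: Stainless steel teapot lid with a black knob. From the bottom: a locating plug 30 mm in diameter and 6 mm high, a disc 64 mm in diameter and 5 mm thick, a knob 16 mm in diameter and 22 mm high (33 mm in all). At the start it lies on one end of the tin. Origin: centre of the plug's underside; z up along the knob. About 70 g.
- saucer: Small round white ceramic saucer, 62 mm in diameter, 16 mm high; outer wall upright from 4 to 16 mm above the foot, 3 mm thick, inner floor 4 mm above the foot. Starts on one end of the tin with the lantern in it. Origin: centre of its underside; z up. About 60 g. (Its identical twin is fixed on the tray.)
- tin: Silver gift tin, a long octagon 144 mm (its x) by 64 mm (its y) with 18 mm cut corners, 40 mm high, closed, flat top. It carries the pile: saucer and lid start on its top about 37 mm to either side of its middle along x; which is at which end varies. Origin: centre of its underside; z up. About 220 g. Can be gripped across its 64 mm width.
- trivet: Dark square wooden mat, 100 x 100 mm, 10 mm thick, fixed: the lantern's place. Origin: centre of its underside, so its top is at z = 10 mm.
- teapot: Round clear glass teapot without lid, fixed, 112 mm across, steel collar at the mouth: 46 mm inside, 54 mm outside, rim 90 mm above the table. Spout to +x and black handle to -x reach 85 mm from the axis, not above 85 mm. Origin: centre of its underside. The lid's disc rests on the rim with the plug in the mouth, the lid's origin then 84 mm above the teapot's.
- tray: Light wooden board, 170 x 84 mm, 10 mm thick, fixed, two saucer places along its x: a round grey felt disc 68 mm across, flush with the top, which is the empty one, and 86 mm from it towards +x the twin saucer, its rim 26 mm above the table. Origin: under the centre of the felt disc, at the board's underside, so the disc is at z = 10 mm.
- cake_stand: Stainless steel cake stand, fixed: flat round plate 170 mm in diameter on a foot, its top 70 mm above the table. Origin: centre of its foot's underside, below the plate's centre.
There are look-alikes about, which are no part of the job. Of the things that look like the lantern, the smallest one is meant.

How it is judged (in metres and radians):
At the end, for the whole second after the job is handed in: Lantern on the square mat and tin on the cake stand (centres within 15 mm), lid on the teapot with its plug in the mouth (9 mm), saucer on the felt disc (12 mm); each at its resting height within 3 mm, level within 0.1 rad, released and at rest (horizontal distance between lantern and trivet below 0.015 m and z of lantern in the frame of trivet between 0.007 and 0.013 m and angle between each of lantern, lid, saucer, tin's own z axis and vertical below 0.1 rad and linear speed of each of lantern, lid, saucer, tin below 0.02 m/s and angular speed of each of lantern, lid, saucer, tin below 0.2 rad/s and horizontal distance between lid and teapot below 0.009 m and z of lid in the frame of teapot between 0.081 and 0.087 m and horizontal distance between saucer and tray below 0.012 m and z of saucer in the frame of tray between 0.007 and 0.013 m and horizontal distance between tin and cake_stand below 0.015 m and z of tin in the frame of cake_stand between 0.067 and 0.073 m); the robot touches nothing.
It fails at once if a thing dropped or slammed onto its place (over 0.6 m/s in the last 40 mm above it) ((horizontal distance between lantern and trivet below 0.05 m and z of lantern in the frame of trivet below 0.05 m and linear speed of lantern above 0.6 m/s) or (horizontal distance between lid and teapot below 0.05 m and z of lid in the frame of teapot below 0.124 m and linear speed of lid above 0.6 m/s) or (horizontal distance between saucer and tray below 0.05 m and z of saucer in the frame of tray below 0.05 m and linear speed of saucer above 0.6 m/s) or (horizontal distance between tin and cake_stand below 0.05 m and z of tin in the frame of cake_stand below 0.11 m and linear speed of tin above 0.6 m/s)).
It fails at once if lantern, lid, saucer or tin tipped over (more than 0.8 rad) (angle between any of lantern, lid, saucer, tin's own z axis and vertical above 0.8 rad).
It also fails if it takes over 136 s, if anything falls off the work surface, if the arm or the gripper's body presses on something with over 40 N, if the wrist force passes 120 N, or if a joint passes its speed limit or range.

## Working session

There is one attempt and no reset: what is moved stays moved. The work goes in short steps, each a Python script; the robot and the scene stay as the last script left them, time stands still between calls to the robot, and variables do not carry over. Pictures are saved under pics/ and viewed, at most 14 in all, crops included, and the job is handed in when it is done.

```bash
ls; mkdir -p pics; python3 - <<'E'
from station import robot, fingers, vision, workorder, recognise
import cv2, numpy as np
for n in ("side","top"):
    im=vision.grab_frame(n); cv2.imwrite(f"pics/{n}0.png",cv2.resize(im[:,:,::-1],(800,600),interpolation=cv2.INTER_CUBIC))
    c=vision.calibration(n); print(n,c["mtx"],c["k1"],np.round(c["extrinsics"],4))
    for l in "lantern lid saucer tin trivet teapot tray cake_stand".split():
        print(l,[(np.round(d["rect"],1).tolist(),round(d["p"],2)) for d in recognise(l,n)])
print(robot.current_time_s(),robot.current_tool_pos(),robot.current_eef_rot())
E
```

```text
pics
side [[458.95972537   0.         258.33231698]
 [  0.         458.95972537 183.14741556]
 [  0.           0.           1.        ]] 0.04529748916614798 [[-0.9978 -0.0661 -0.0087  0.5705]
 [ 0.0296 -0.5561  0.8306 -0.0633]
 [-0.0597  0.8285  0.5569 -1.317 ]
 [ 0.      0.      0.      1.    ]]
lantern [([211.1, 153.3, 20.3, 29.7], 0.81), ([208.6, 135.9, 17.0, 16.5], 0.8), ([240.5, 149.2, 14.2, 20.3], 0.6)]
lid [([253.2, 147.1, 10.9, 12.9], 0.7)]
saucer []
tin [([246.6, 161.4, 32.1, 23.7], 0.67)]
trivet [([306.6, 144.5, 26.9, 16.6], 0.73)]
teapot []
tray [([277.9, 200.8, 62.7, 21.6], 0.65)]
cake_stand [([310.9, 276.6, 74.1, 64.9], 0.75)]
top [[405.67192298   0.         257.44669009]
 [  0.         405.67192298 194.72197359]
 [  0.           0.           1.        ]] -0.10556727162901255 [[ 0.0278 -0.999   0.0354 -0.0316]
 [ 0.9939  0.0314  0.1053 -0.5895]
 [-0.1063  0.0322  0.9938 -0.9747]
 [ 0.      0.      0.      1.    ]]
lantern [([327.5, 134.1, 20.2, 27.9], 0.75), ([364.6, 136.1, 31.9, 27.8], 0.7), ([320.8, 173.7, 19.6, 20.5], 0.65)]
lid [([346.9, 187.8, 25.0, 25.7], 0.58), ([321.3, 175.1, 17.4, 20.1], 0.52)]
saucer [([319.6, 177.2, 22.4, 23.6], 0.61)]
tin [([324.4, 184.2, 48.0, 32.2], 0.69)]
trivet []
teapot [([179.9, 163.8, 39.8, 62.6], 0.95)]
tray [([250.5, 226.0, 45.3, 72.0], 0.96)]
cake_stand [([99.4, 251.7, 65.3, 75.4], 0.9), ([325.8, 186.1, 45.3, 34.7], 0.19)]
0.9 [ 0.16981267 -0.52317516  0.24830766] [1.79995606e+02 7.38450862e-04 1.79834432e+01]
```

View pics/side0.png

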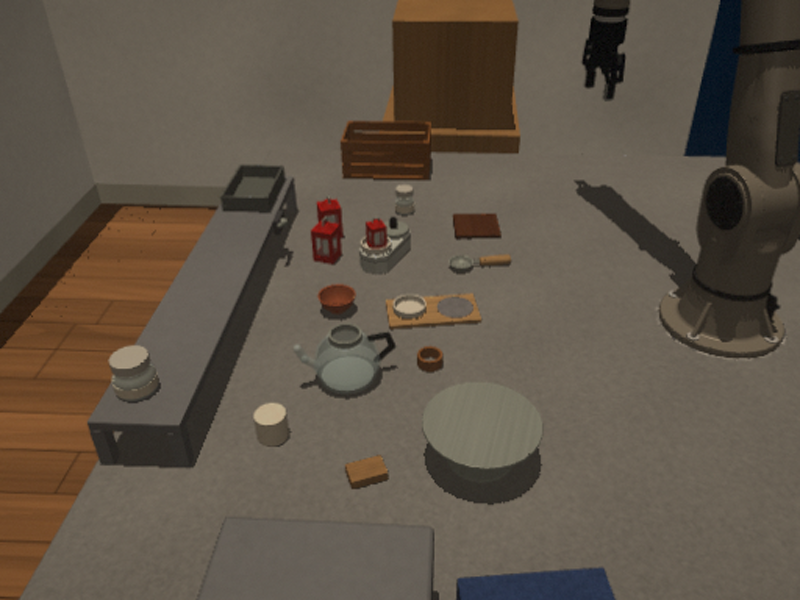

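View pics/top0.png

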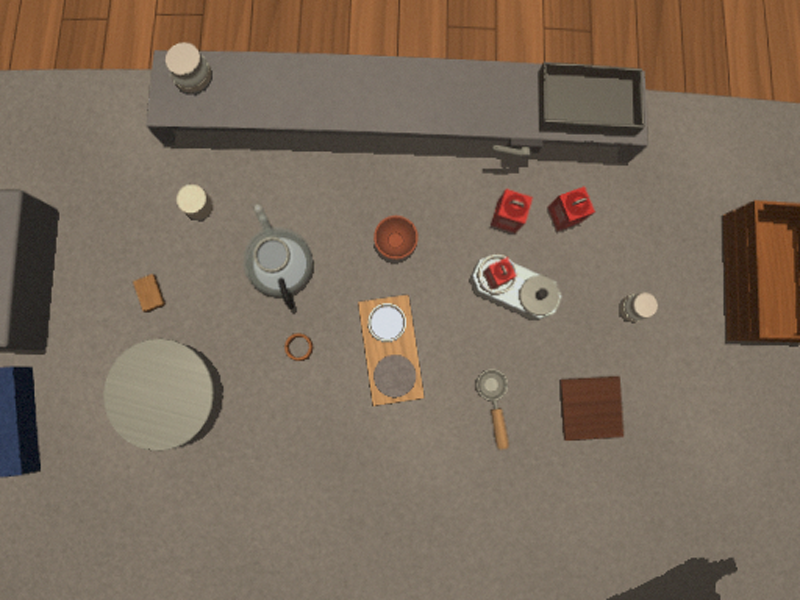

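The top view shows the pile on the tin at about (515,285). Three things could be taken for the lantern: a large red one at (512,210), a large one at (573,208), and the small one in the saucer at (500,272). By the description it is the small one on the pile. I'll check that choice in one close crop, together with the goal places.

```bash
cat > h.py <<'E'
import numpy as np, cv2
from station import robot, fingers, vision, workorder, recognise
def pix2world(cam,uv,z):
    c=vision.calibration(cam); K=c["mtx"]; T=np.array(c["extrinsics"])
    uv=np.atleast_2d(np.float64(uv))
    q=cv2.undistortPoints(uv[:,None],K,np.array([c["k1"],0,0,0.]))[:,0]
    d=np.c_[q[:,0],-q[:,1],-np.ones(len(q))]@T[:3,:3]
    o=-T[:3,:3].T@T[:3,3]
    return o+d*((z-o[2])/d[:,2])[:,None]
def world2pix(cam,P):
    c=vision.calibration(cam); K=c["mtx"]; T=np.array(c["extrinsics"])
    p=np.atleast_2d(P)@T[:3,:3].T+T[:3,3]; p=p*[1,-1,-1]
    return cv2.projectPoints(p,np.zeros(3),np.zeros(3),K,np.array([c["k1"],0,0,0.]))[0][:,0]
def topmap(im,cx,cy,z,half=0.09,px=400,cam="top"):
    """orthorectified view of plane z; image right=+x, up=+y"""
    g=np.linspace(-half,half,px); X,Y=np.meshgrid(cx+g,cy-g)
    uv=world2pix(cam,np.c_[X.ravel(),Y.ravel(),np.full(X.size,z)]).astype(np.float32)
    return cv2.remap(im,uv[:,0].reshape(X.shape),uv[:,1].reshape(X.shape),cv2.INTER_CUBIC)
E
python3 - <<'E'
from h import *
im=vision.grab_frame("top"); np.save("top0.npy",im)
s=512/800
pts=dict(lantern=((500,270),.1),tin=((516,287),.04),lidk=((542,295),.07),mat=((592,408),.01),mouth=((273,255),.09),tray=((391,350),.01),felt=((395,376),.01),stand=((159,394),.07))
W={}
for k,(uv,z) in pts.items(): W[k]=pix2world("top",np.array(uv)*s,z)[0]; print(k,W[k].round(3))
L=[]
for k,z in (("tin",.04),("mat",.01),("mouth",.09),("felt",.01)):
    t=topmap(im,W[k][0].round(2),W[k][1].round(2),z,half=.09,px=300); cv2.line(t,(150,140),(150,160),(0,255,0)); cv2.line(t,(140,150),(160,150),(0,255,0)); L.append(t)
cv2.imwrite("pics/c1.png",np.vstack([np.hstack(L[:2]),np.hstack(L[2:])])[:,:,::-1])
E
```

```text
lantern [ 0.639 -0.157  0.1  ]
tin [ 0.623 -0.194  0.04 ]
lidk [ 0.607 -0.229  0.07 ]
mat [ 0.432 -0.329  0.01 ]
mouth [0.652 0.184 0.09 ]
tray [0.518 0.001 0.01 ]
felt [ 0.476 -0.006  0.01 ]
stand [0.438 0.351 0.07 ]
```

View pics/c1.png

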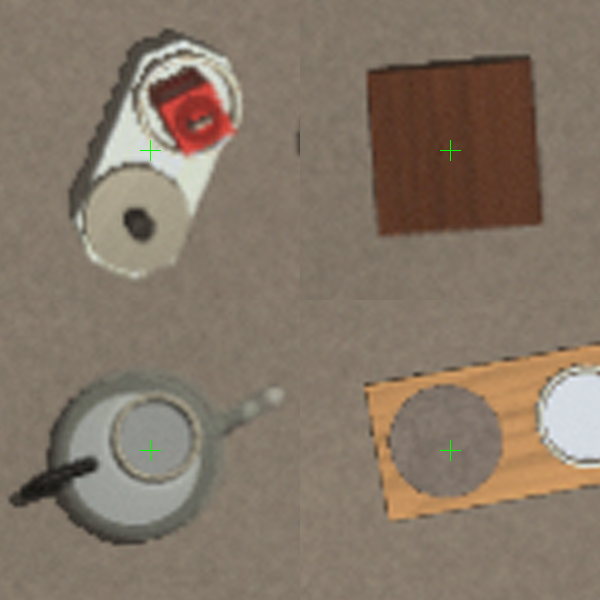

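Confirmed: the small lantern stands in the saucer at the upper right end of the tin, and the lid lies at the lower left. The mat, mouth and felt are all clear. Next come sub-pixel fits, cross-checked against the known sizes.

```bash
python3 - <<'E'
from h import *
im=np.load("top0.npy"); L=[]
def seg(name,c,z,f,half,fit):
    t=topmap(im,*c,z,half,400); hsv=cv2.cvtColor(t,cv2.COLOR_RGB2HSV).astype(int)
    m=f(t.astype(int),hsv).astype(np.uint8); m=cv2.morphologyEx(m,cv2.MORPH_OPEN,np.ones((5,5)))
    cs,_=cv2.findContours(m,cv2.RETR_EXTERNAL,cv2.CHAIN_APPROX_NONE)
    k=max(cs,key=cv2.contourArea); s=2*half/399
    if fit=="e": e=cv2.fitEllipse(k)
    else: e=cv2.minAreaRect(k)
    xy=np.array(e[0]); w=np.array(c)+(xy-199.5)*[s,-s]
    print(name,w.round(4),(np.array(e[1])*s*1000).round(1),"yaw",round(-e[2],1))
    cv2.drawContours(t,[k],-1,(0,255,0),1); L.append(cv2.resize(t,(260,260)))
    return w
red=lambda t,h:(t[...,0]>2.2*t[...,1])&(t[...,0]>150)
seg("lantern",(.64,-.155),.096,red,.05,"r")
seg("lidknob",(.61,-.23),.073,lambda t,h:h[...,2]<85,.02,"e")
seg("liddisc",(.61,-.23),.051,lambda t,h:(h[...,2]<190)&(h[...,2]>120)&(h[...,1]>35),.045,"e")
seg("tin",(.623,-.195),.04,lambda t,h:((h[...,2]>150)),.095,"r")
seg("mat",(.433,-.328),.01,lambda t,h:(h[...,1]>110)&(t[...,0]>1.6*t[...,2]),.08,"r")
seg("mouth",(.654,.187),.09,lambda t,h:np.hypot(*(np.indices(h.shape[:2])-199.5))<1,.04,"r") if 0 else None
seg("felt",(.478,-.004),.01,lambda t,h:h[...,1]<85,.04,"e")
seg("twin",(.561,.008),.026,lambda t,h:(h[...,1]<60)&(h[...,2]>120),.045,"e")
seg("stand",(.438,.351),.07,lambda t,h:(h[...,2]>125),.11,"e")
for c,z,hf in (((.654,.187),.09,.045),((.635,-.16),.056,.05)):
    t=topmap(im,*c,z,hf,400); L.append(cv2.resize(t,(260,260)))
while len(L)%3: L.append(L[0]*0)
cv2.imwrite("pics/c2.png",cv2.resize(np.vstack([np.hstack(L[i:i+3]) for i in range(0,len(L),3)]),(600,600))[:,:,::-1])
print(robot.tip_reach)
E
```

```text
lantern [ 0.6391 -0.1605] [32.1 31.6] yaw -61.9
lidknob [ 0.6088 -0.2262] [14.1 19.7] yaw -145.1
liddisc [ 0.6094 -0.2356] [ 88.6 104.9] yaw -140.3
tin [ 0.6273 -0.1971] [ 70.1 145.7] yaw -22.6
mat [ 0.4327 -0.3282] [99.6 98.4] yaw -85.7
felt [ 0.4774 -0.0048] [67.  67.3] yaw -105.3
twin [0.5617 0.0102] [60.2 61.2] yaw -125.7
stand [0.4379 0.3517] [257.8 262.1] yaw -99.0
0.017
```

View pics/c2.png

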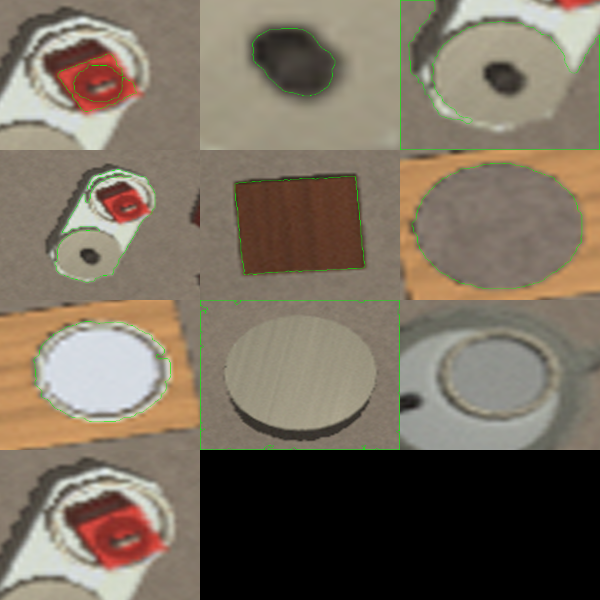

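```bash
cat >> h.py <<'E'
def circ(im,c,z,r,half,cam="top",dr=.0025):
    """centre of a circle of known radius: best mean radial gradient"""
    px=400; s=2*half/(px-1); g=cv2.cvtColor(topmap(im,*c,z,half,px,cam),cv2.COLOR_RGB2GRAY).astype(np.float32)
    g=cv2.GaussianBlur(g,(0,0),2); gx=cv2.Sobel(g,5,1,0); gy=cv2.Sobel(g,5,0,1)
    a=np.linspace(0,2*np.pi,120,endpoint=False); best=(-1,)
    m=(half-r-dr)*.95
    for rr in np.arange(r-dr,r+dr+1e-6,.0005):
      for dx in np.arange(-m,m,.0006):
        for dy in np.arange(-m,m,.0006):
          x=(199.5+(dx+rr*np.cos(a))/s).astype(int); y=(199.5-(dy+rr*np.sin(a))/s).astype(int)
          d=np.cos(a)*gx[y,x]-np.sin(a)*gy[y,x]
          v=max(np.clip(d,0,60).mean(),np.clip(-d,0,60).mean())
          if v>best[0]: best=(v,c[0]+dx,c[1]+dy,rr)
    return np.array(best)
E
python3 - <<'E'
from h import *
im=np.load("top0.npy")
for n,c,z,r,h in (("liddisc",(.61,-.23),.051,.032,.045),("saucer",(.637,-.16),.056,.031,.045),("mouth",(.654,.187),.09,.027,.04),("stand",(.438,.351),.07,.085,.1),("felt",(.478,-.004),.01,.034,.045)):
    print(n,circ(im,c,z,r,h).round(4))
E
```

```text
liddisc [24.9671  0.6096 -0.2274  0.032 ]
saucer [ 3.84564e+01  6.38700e-01 -1.58300e-01  3.05000e-02]
mouth [2.87143e+01 6.51800e-01 1.85400e-01 2.65000e-02]
stand [37.0315  0.4387  0.3547  0.0835]
felt [ 2.2821e+01  4.7770e-01 -4.9000e-03  3.4500e-02]
```

```bash
cat >> h.py <<'E'
def above(x,y,yaw,z=.25): robot.move_to([x,y,z],[180,0,yaw])
def pick(x,y,z,yaw,opening,force,zs=.25,lift=.25):
    fingers.gripper_to(opening); above(x,y,yaw,zs)
    robot.line_to([x,y,z+.03],velocity=.2); robot.line_to([x,y,z],velocity=.05)
    fingers.gripper_to(0,force); print("gap",round(robot.current_finger_gap(),3),"F",robot.current_gripper_force())
    robot.line_to([x,y,z+.02],velocity=.05); robot.line_to([x,y,lift],velocity=.15)
    print("lifted gap",round(robot.current_finger_gap(),3),"t",robot.current_time_s())
def place(x,y,z,yaw,opening,zs=.25,f=4):
    above(x,y,yaw,zs); robot.line_to([x,y,z+.03],velocity=.15)
    hit=robot.line_to([x,y,z-.002],velocity=.02,f_stop=f); print("hit",hit,"dz",(robot.current_tool_pos()[2]-z).round(4))
    fingers.gripper_to(opening); robot.line_to([x,y,z+.04],velocity=.06); robot.line_to([x,y,zs],velocity=.2)
    print("t",robot.current_time_s())
def save(name,cam):
    im=vision.grab_frame(cam); np.save(name+".npy",im); return im
E
python3 - <<'E'
from h import *
im=np.load("top0.npy")
for n,c,z,r,h in (("mouth_o",(.654,.187),.09,.027,.04),("mouth_i",(.654,.187),.09,.023,.036),("stand",(.438,.351),.07,.085,.1)):
    print(n,circ(im,c,z,r,h,dr=0).round(4))
pick(.639,-.160,.080,28,.65,30)
place(.4327,-.3280,.080-.034,28,.65)
# tip height at saucer opening, on bare table
fingers.gripper_to(66/85); x,y=.36,-.23
robot.line_to([x,y,.08],velocity=.2); print(robot.line_to([x,y,.0],velocity=.03,f_stop=4),robot.current_tool_pos(),robot.current_finger_gap())
robot.line_to([x,y,.25],velocity=.2)
im=save("top1","top"); L=[cv2.resize(topmap(im,*c,z,.09,400),(400,400)) for c,z in (((.433,-.328),.062),((.625,-.19),.05))]
cv2.imwrite("pics/c3.png",np.hstack(L)[:,:,::-1])
E
```

```text
mouth_o [25.5894  0.6518  0.1854  0.027 ]
mouth_i [17.7856  0.6518  0.1854  0.023 ]
stand [30.5618  0.4388  0.3535  0.085 ]
gap 0.371 F 30.214735865592957
lifted gap 0.371 t 7.1083
hit True dz 0.0005
t 12.925
True [ 0.36002211 -0.23003378  0.01049067] 0.780422524657103
```

View pics/c3.png

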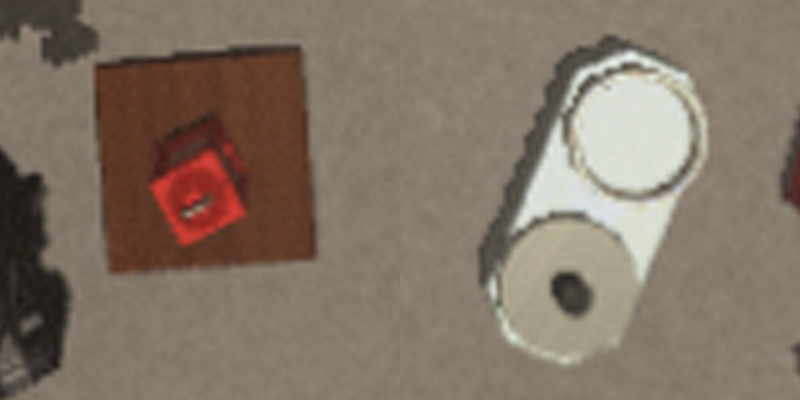

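The lantern stands on the mat, with its roof centred at (199,197) in the crop, within 2 mm of the mat centre. The saucer and lid are undisturbed. The tip touch gave 10.5 mm of reach at a 66 mm opening, which fits the finger geometry. Next, the lid and then the saucer.

```bash
python3 - <<'E'
from h import *
im=np.load("top1.npy")
l=circ(im,(.61,-.228),.051,.032,.042,dr=0); s=circ(im,(.6387,-.158),.056,.031,.042,dr=0); print(l.round(4),s.round(4))
lx,ly=l[1:3]; sx,sy=s[1:3]
assert abs(np.hypot(lx-sx,ly-sy)-.074)<.004
pick(lx,ly,.071,67,.5,40)
place(.6518,.1854,.115,67,.5,zs=.27)
im=save("top2","top"); sd=save("side2","side")
print("lid",circ(im,(.652,.185),.095,.032,.044).round(4))
u=world2pix("side",[.652,.185,.1])[0].astype(int); c=sd[u[1]-40:u[1]+40,u[0]-40:u[0]+40]
cv2.imwrite("pics/c4.png",np.hstack([topmap(im,.652,.185,.095,.07,400),cv2.resize(c,(400,400),interpolation=cv2.INTER_CUBIC)])[:,:,::-1])
E
```

```text
[24.5826  0.6101 -0.2273  0.032 ] [ 3.96791e+01  6.38500e-01 -1.58900e-01  3.10000e-02]
gap 0.167 F 39.10261809825897
lifted gap 0.169 t 22.925
hit True dz 0.0006
t 28.7083
lid [8.6312 0.6508 0.1802 0.0295]
```

View pics/c4.png

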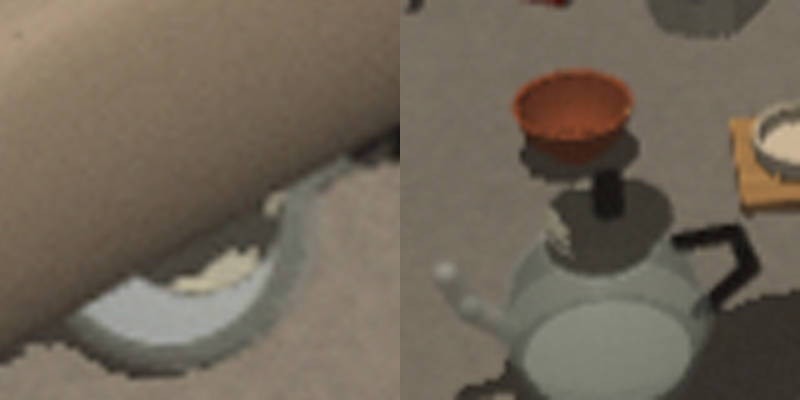

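The side crop shows the lid level on the teapot with its knob at (607,195). The arm hides it in the top view, so I'll check it again later. Next, the saucer.

```bash
python3 - <<'E'
from h import *
pick(.6385,-.1588,.0545,67,1.0,40)
place(.4777,-.0049,.0245,10,1.0)
above(.5,-.3,10,.3)
im=save("top3","top")
print("lid",circ(im,(.652,.185),.095,.032,.044,dr=0).round(4),"saucer",circ(im,(.478,-.005),.026,.031,.044,dr=0).round(4))
t=topmap(im,.624,-.193,.04,.095,400); h=cv2.cvtColor(t,cv2.COLOR_RGB2HSV)
m=cv2.morphologyEx((h[...,2]>165).astype(np.uint8),cv2.MORPH_OPEN,np.ones((5,5)))
k=max(cv2.findContours(m,0,1)[0],key=cv2.contourArea); e=cv2.minAreaRect(k); s=.19/399
print("tin",.624+(e[0][0]-199.5)*s,-.193-(e[0][1]-199.5)*s,np.array(e[1])*s,e[2])
cv2.drawContours(t,[cv2.boxPoints(e).astype(int)],-1,(0,255,0),1)
L=[t,topmap(im,.478,-.005,.026,.06,400),topmap(im,.652,.185,.095,.07,400)]
cv2.imwrite("pics/c5.png",cv2.resize(np.hstack(L),(798,266))[:,:,::-1])
E
```

```text
gap 0.708 F 43.57274992391467
lifted gap 0.709 t 34.5583
hit True dz 0.0012
t 40.6
lid [13.9222  0.6502  0.1856  0.032 ] saucer [ 4.52068e+01  4.75200e-01 -4.80000e-03  3.10000e-02]
tin 0.6254082699730282 -0.19614431326729911 [0.0652274  0.14485368] 22.47943687438965
```

View pics/c5.png

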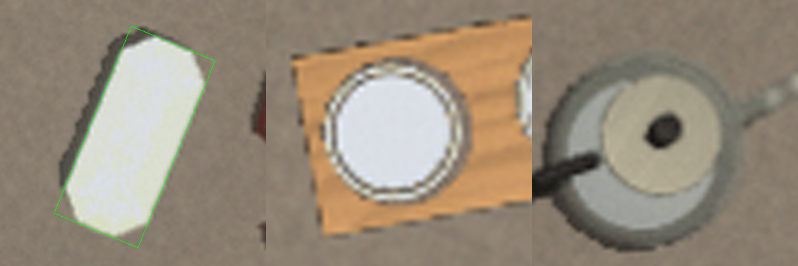

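The tin is clear and fits 65 x 145 mm. The saucer is on the felt (2.5 mm off) and the lid is on the mouth (under 2 mm off). Next, the tin.

```bash
python3 - <<'E'
from h import *
pick(.6254,-.1961,.023,67.5,1.0,80)
place(.4388,.354,.093,67.5,1.0)
above(.45,0.05,30,.4); above(.3,-.4,20,.3)
im=save("top4","top"); sd=save("side4","side")
t=topmap(im,.4388,.354,.11,.1,400); h=cv2.cvtColor(t,cv2.COLOR_RGB2HSV)
m=cv2.morphologyEx(((h[...,2]>180)&(h[...,1]<40)).astype(np.uint8),cv2.MORPH_OPEN,np.ones((5,5)))
k=max(cv2.findContours(m,0,1)[0],key=cv2.contourArea); e=cv2.minAreaRect(k); s=.2/399
print("tin",.4388+(e[0][0]-199.5)*s,.354-(e[0][1]-199.5)*s,np.array(e[1])*s,e[2])
cv2.imwrite("pics/top4.png",im[:,:,::-1]); cv2.imwrite("pics/side4.png",cv2.resize(sd[100:330,130:390],(780,600))[:,:,::-1])
print(robot.current_time_s())
E
```

```text
gap 0.737 F 90.50366520881653
lifted gap 0.737 t 47.0333
hit True dz 0.0009
t 53.35
tin 0.43725022713032585 0.354396300198739 [0.06442405 0.14256225] 22.275897979736328
56.5
```

View pics/top4.png

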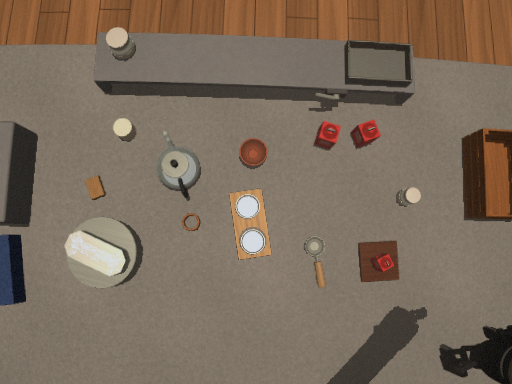

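View pics/side4.png

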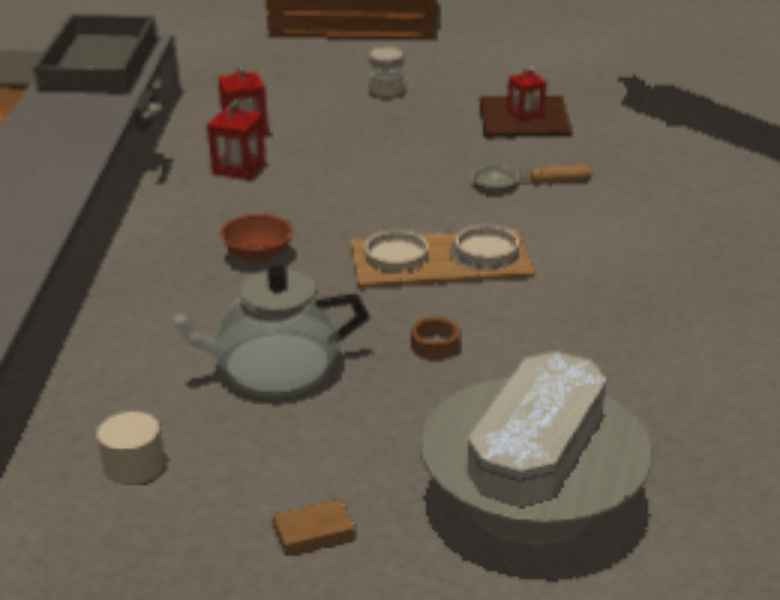

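All four things are upright on their places: lantern (527,100), saucer (487,245), lid (279,290) and tin (538,430) in the side crop. The robot is clear, so I'm handing in.

```bash
python3 -c "
from station import workorder; print(workorder.close_job())"
```

```text
the job is handed in; nothing more can be done
None
```

I handed the job in at about 56 s: lantern on the mat, lid on the teapot, saucer on the felt disc and tin on the cake stand, each about 3 mm or less from centre in the camera images; no verdict was returned.

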